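Set the date printer to a filled pastry carton

TASK

Slide the filled carton along the bed until it is fully home against both guides under the date printer. Then, with the clamp open, lower the print head gently until its depth stop just rests on the lid without crushing it, and swing the red clamp lever fully closed so that the head stays locked there. Leave everything else on the bench where it is.

Things in the scene. Friction and masses are not known exactly. Their poses are not given: they have to be found in the camera images.
- stand: fixed stand of the date printer: grey bed plate 250 x 420 x 15 mm; origin at the centre of its underside on the table, bed surface 15 mm above. x runs across the bed towards the back guide, y along the bed away from the column, z up. Column: 38 mm square, axis at x +14, y -145 mm, top 256 mm above the table
- back_guide (a point): middle of the back guide's inner face, on the bed: aluminium bar 14 mm high, 8 mm thick; face at the stand's x = +45 mm, from y -98 to +50 mm
- end_guide (a point): middle of the end guide's inner face, on the bed, at the column's end: bar 14 mm high, 8 mm thick; face at the stand's y = -90 mm, from x -27 to +53 mm
- seat (a point): point on the bed surface under the centre of the carton when it is home against both guides, its long side along the back guide: stand x +14, y -15, z +15 mm; axes as the stand's
- box: filled carton: white box 62 x 150 x 60 mm (x, y, z), green lid 66 x 154 mm, skirt 38 mm deep; origin at the centre of its underside. 0.2 to 0.45 kg. The lid rides on the cakes inside: its top is 66 to 76 mm above the origin, different each time and not measured; over 15 N crushes it, less does not move it. Starts loose on the bed clear of the guides, turned up to 0.3 rad
- head: print head with its depth stop, sliding up and down the column (60 mm of travel, starting within 20 mm of the top); origin on the column's axis at the height of the depth stop's tip, axes as the stand's. With the clamp open it is spring-balanced and stays where it is left; about 2 N down or 4 N up slides it. The handle, stop and lever ride with it
- head_grip (a point): centre of the black handle bar on top of the print head: bar 56 mm long (stand y), 16 mm wide (x), 14 mm thick, 35 mm above the grey housing (64 x 50 x 90 mm). At the stand's x +14, y -62 mm, 131 mm above the depth stop's tip. The head's black sleeve (66 x 66 x 62 mm) rides on the column
- stop_tip (a point): tip of the depth stop, fixed to the print head: steel rod with a white foot 12 mm across, at the stand's x +14, y -29 mm; the point is the centre of the foot's lower face, the lowest point of the head (the printer's underside is 3 mm higher). It comes down on the lid of a carton that is home, 61 mm from its end
- clamp (a joint): red flip-lock lever on the sleeve, rad: 0 open (along the stand's -x, towards the robot), 1.35 closed (nearly along -y); turns level, anticlockwise from above; starts 0 to 0.2. 0.28 N m turns it; from 0.65 its cam bites on the column, rising to 0.45 N m (6 N near the tip) at the end; it stays where left; closed it holds the head against 25 N. It rides with the head
- clamp_pivot (a point): axis of the lever at its mid-height: stand x -17, y -145 mm, 78 mm above the depth stop's tip
- clamp_tip (a point): centre of the lever's round end (18 mm across, 16 mm high), 90 mm from the pivot; from 12 to 92 mm out the lever is a bar 11 mm wide, 14 mm high
- cartridge: bystander: spare ink cartridge, black with a yellow top, 22 x 45 x 29 mm, lying on the bed behind the back guide; origin at its underside
- done_box: bystander: a second green-and-white carton, already printed, 66 x 154 x 66 mm, on the table; origin at its underside
- tongs: bystander: serving tongs with red handles, 280 mm long, 55 mm wide, lying on the table; origin at its underside
- cake0: bystander: round baked cake, 68 mm across, 26 mm high, on the table; origin at its underside
- cake1: bystander: another such cake; origin at its underside
- flask: bystander: red vacuum flask with a steel cap, 72 mm across, 200 mm tall; origin at its underside
- oil_brush: bystander: brush with a wooden handle, 200 mm long, on the table; origin at its underside
Mind the look-alikes: they are no part of the job. What is shaped like the box but blue or pink is not meant.

How it is judged:
On the way, in this order (a step that is already met when the one before it is completed fails the run):
1. the carton stands home against both guides (horizontal distance between box and seat below 0.004 m and angle between the y axis of box and the y axis of stand, either way round below 0.04 rad and angle between box's own z axis and vertical below 0.04 rad), for 0.2 s.
2. with the clamp still open, the depth stop rests on the lid of the carton (all of step 1 and contact force between head and box above 0.2 N and value of joint clamp below 0.5 rad), for 0.2 s.
3. the clamp lever is fully closed with the stop still on the lid (contact force between head and box above 0.2 N and value of joint clamp above 1.1 rad), for 0.2 s.
At the end, for the whole second after the job is handed in: carton upright and still, home against both guides (4 mm, 0.04 rad); depth stop resting on its lid (contact above 0.2 N), head still; clamp lever closed past 1.1 rad; lid never pressed over 15 N; bystanders within 30 mm of their places (all of step 1 and all of step 3 and linear speed of each of head, box below 0.01 m/s); the robot touches nothing.
It fails at once if the depth stop presses on the carton with more than 15 N (lid crushed) (contact force between head and box above 15 N).
It fails at once if the carton is tipped over (angle between box's own z axis and vertical above 0.35 rad).
It fails at once if a bystander is pushed more than 30 mm away or the flask knocked over (distance of any of cartridge, done_box, tongs, cake0, cake1, flask, oil_brush from where it was at the start of the episode above 0.03 m or angle between flask's own z axis and vertical above 0.5 rad).
It also fails if it takes over 72 s, if anything falls off the work surface, if the arm or the gripper's body presses on something with over 40 N, if the wrist force passes 120 N, or if a joint passes its speed limit or range.

ROBOT

A 6-joint arm with a two-finger parallel gripper is mounted at the origin on the work surface. World frame = base frame: x ahead of the robot, y to its left, z up, the work surface at z = 0. Lengths are in m, angles in rad, forces in N, time in s.
With the tool pointing down it reaches from about 0.425 to 1.125 m from the base axis. Payload 14.9 kg.
Tool frame: the origin (TCP) lies on the mounting face of the last link; the fingertips stand 191 mm ahead of it and the grasp point (between the pads) lies 172 mm ahead of it; z points along the fingers, y is the direction in which the jaws open and shut (so a half turn about z gives the same grasp; the last joint's range is limited). The gripper opens to 91 mm and grips with 3 to 60 N. Pads are 32 mm wide; open, the fingers measure 118 mm over their backs; the gripper's body (76 mm by 178 mm) begins 60 mm behind the grasp point.
Start: joints at [-1.163, 0.379, 1.734, -0, 1.028, -0.033], TCP at [0.299, -0.633, 0.405] pointing down, gripper open.
Joint ranges: [-2.77, 2.77], [-0.74, 2.19], [0, 2.66], [-1.06, 4.2], [0.31, 2.87], [-3.08, 3.08]. Speed limits (rad/s): [1.89, 1.89, 2.39, 3.14, 3.14, 3.14].

INTERFACE

Orientations are given as a unit quaternion [x, y, z, w].
In Python, from plant import env gives the robot as it stands.
- The arm moves only by the tool apply_moves, never from a script. Its argument "commands" is one flat list of numbers, 4 for each row, row after row: the shift along the tool's x, y, z in mm, then the turn about the tool's z in degrees. In form: [dx, dy, dz, twist, dx, dy, dz, twist, ...]. A call has 1 to 20 rows; each row is the pose to reach, as a shift and turn from the pose measured when the call began, along the tool's axes at that moment; what a row does not reach only later rows make up. A row lasts 1/10 s, in which the tool goes at most 50 mm and 8.59 degrees, less where a joint would pass 70% of its speed; a pose out of reach is approached as far as the arm can. A call with a gripper value outside its range is refused whole. "claw" is the opening, from 0 (shut) to 1 (fully open), set as the call begins (left out, the last holds). The fingers move at their own pace and stop on an object; "force" is the grip in N (left out, the last holds). Time passes only in rows, so rows that repeat a pose let the fingers close. It gives the time, the measured TCP pose, the force and the opening at its end, in the units of the state.
- env.get_state(): the state, without advancing time (a new reading comes with each control period).
- env.read_camera(name): name is "scene" or "top" or "wrist"; returns the picture (420x560x3 uint8, blue, green, red); there is no depth.
- env.camera_params(name): a dict with "fx", "fy", "cx", "cy" (pixels), "D" ([k1, k2, p1, p2, k3] as OpenCV has them; the pictures are not rectified), "T" (4x4, takes a point from camera to world coordinates). Camera axes: x right, y up, looking along -z (the intrinsics and any distortion apply to the point x, -y, -z); pixel columns grow to the right and rows downward; lengths in m; the calibration is good to about 2 mm. A picture is of the moment at which its call begins: read the wrist's pose just before it. camera_params takes no time and is no camera call; for the wrist camera it gives the pose at the moment of the call.
- env.close_job(): hands the job in, once; it reports no verdict.
Trained networks look in the newest picture that a camera, given by its name, has taken for a name from the list of things; names that differ only in an ending like _2 or _b are one class to them, and where a whole thing is asked for, a point or a joint stands for the part that bears it (a point fixed in the world has none). Each returns a list of dicts, best first, with "conf" (0 to 1); they miss things now and then, are a little off and sometimes report something else, mostly with a low value. They report only what shows in the picture. A call takes as long as a camera call. They do not tell look-alikes from the thing itself.
- env.find_in(target, camera): "centre" ([x, y, z] in m, in world coordinates, good to about 4 mm: the middle of the surface that is visible of it).
- env.regions_of(target, camera): "mask" (420x560 bool, what is visible of it).
The state is a dict: "time": time; "joints": joint angles; "joint_velocities": joint speeds; "effort": joint torques, N m; "eef_pos": TCP position; "eef_rot": TCP orientation; "force": force on the tool from outside, world axes, zero at the start; "ft_torque": the same for the moment, N m; "opening": finger opening in m.
Only numpy, scipy, OpenCV 4.12 (cv2) and the standard library are available. Lean on these libraries where they do the work, as an engineer would, in place of code of your own. Each camera call takes 0.05 s, during which the arm holds its last target. There are 200 camera calls.

## Working session

There is one attempt and no reset: what is moved stays moved. The work goes in short steps, Python scripts to look and compute and a tool call to move; the robot and the scene stay as the last step left them, time stands still between calls to the robot, and variables do not carry over. Pictures are saved under pics/ and viewed, about 8 in all and at most 12, crops included, and the job is handed in when it is done.

Besides the shell and the picture viewer there is one more tool, called after "Call:" by a JSON object that holds its "fn" and its "kwargs". apply_moves: Moves the arm, as the interface text tells. Its arguments: {"type":"object","properties":{"commands":{"type":"array","items":{"type":"number"}},"claw":{"type":"number"},"force":{"type":"number"}},"required":["commands"]}

```bash
ls; mkdir -p pics; cat > h.py <<'E'
import numpy as np, cv2
from plant import env
from scipy.spatial.transform import Rotation as R
def proj(name,P,p=None):
    p=p or env.camera_params(name); T=np.linalg.inv(np.array(p["T"])); P=np.atleast_2d(P)
    c=P@T[:3,:3].T+T[:3,3]; c=c*[1,-1,-1]
    K=np.array([[p["fx"],0,p["cx"]],[0,p["fy"],p["cy"]],[0,0,1.]])
    return cv2.projectPoints(c.reshape(-1,1,3),np.zeros(3),np.zeros(3),K,np.array(p["D"],float))[0].reshape(-1,2)
def ray(name,uv,z,p=None):
    p=p or env.camera_params(name); T=np.array(p["T"])
    K=np.array([[p["fx"],0,p["cx"]],[0,p["fy"],p["cy"]],[0,0,1.]])
    n=cv2.undistortPoints(np.array(uv,float).reshape(-1,1,2),K,np.array(p["D"],float)).reshape(-1,2)
    d=np.c_[n[:,0],-n[:,1],-np.ones(len(n))]@T[:3,:3].T; o=T[:3,3]
    return o+d*((z-o[2])/d[:,2:])
def tool(dw): # world shift (m) -> tool mm
    return R.from_quat(env.get_state()["eef_rot"]).inv().apply(dw)*1000
E
python3 - <<'E'
from h import *
s=env.get_state(); print({k:np.round(v,3) for k,v in s.items()})
for n in ["scene","top"]:
    im=env.read_camera(n); cv2.imwrite(f"pics/{n}0.png",im)
    p=env.camera_params(n); print(n,np.round(p["T"],3).tolist(),p["fx"])
    for t in ["stand","box","head","head_grip","stop_tip","clamp_tip","clamp_pivot","back_guide","end_guide","cartridge","done_box","flask","tongs"]:
        print(n,t,[(np.round(d["centre"],3).tolist(),round(d["conf"],2)) for d in env.find_in(t,n)][:3])
E
```

```text
pics
{'time': np.float64(0.0), 'joints': array([-1.163,  0.379,  1.735, -0.   ,  1.028, -0.033]), 'joint_velocities': array([ 0.   ,  0.   , -0.   , -0.002,  0.   , -0.   ]), 'effort': array([ 1.0000e-03, -7.6372e+01, -4.3437e+01,  6.5000e-02,  4.2000e-02,
       -0.0000e+00]), 'eef_pos': array([ 0.299, -0.633,  0.404]), 'eef_rot': array([ 0.976,  0.219, -0.   , -0.001]), 'force': array([ 0.587, -0.293,  0.065]), 'ft_torque': array([ 0.05 , -0.018,  0.003]), 'opening': np.float64(0.091)}
scene [[0.609, -0.41, 0.679, 1.33], [0.793, 0.311, -0.524, -0.633], [0.004, 0.858, 0.514, 0.793], [0.0, 0.0, 0.0, 1.0]] 478.11350924125304
scene stand [([0.665, -0.068, 0.017], 0.84), ([0.5, -0.466, 0.125], 0.45)]
scene box [([0.363, -0.156, 0.068], 0.94), ([0.584, 0.15, 0.076], 0.71), ([0.326, 0.115, 0.064], 0.61)]
scene head [([0.667, -0.074, 0.18], 0.63), ([0.584, 0.148, 0.078], 0.59)]
scene head_grip [([0.667, -0.077, 0.181], 0.58)]
scene stop_tip [([0.667, -0.074, 0.181], 0.62)]
scene clamp_tip [([0.572, -0.125, 0.18], 0.48)]
scene clamp_pivot [([0.569, -0.124, 0.183], 0.54)]
scene back_guide [(
[... 779 characters left out ...]
2], 0.71), ([0.468, -0.437, 0.179], 0.27)]
top stop_tip [([0.628, -0.049, 0.193], 0.61), ([0.573, -0.122, 0.186], 0.24)]
top clamp_tip [([0.622, -0.422, 0.069], 0.69), ([0.574, -0.122, 0.186], 0.48), ([0.618, 0.012, 0.011], 0.24)]
top clamp_pivot [([0.57, -0.123, 0.19], 0.54)]
top back_guide [([0.617, 0.011, 0.014], 0.97), ([0.628, -0.044, 0.194], 0.66)]
top end_guide [([0.617, 0.014, 0.018], 0.96), ([0.63, -0.048, 0.192], 0.31)]
top cartridge [([0.692, 0.137, 0.04], 0.51)]
top done_box [([0.622, -0.423, 0.068], 0.77), ([0.54, 0.368, 0.025], 0.62)]
top flask [([0.469, -0.438, 0.182], 0.75), ([0.628, -0.045, 0.192], 0.58), ([0.543, 0.375, 0.027], 0.2)]
top tongs [([0.413, 0.338, 0.007], 0.9)]
```

View pics/top0.png

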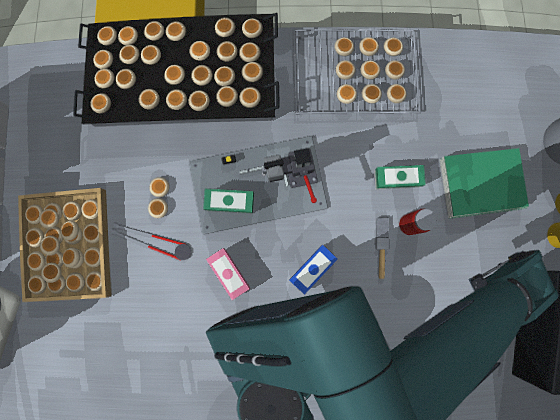

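View pics/scene0.png

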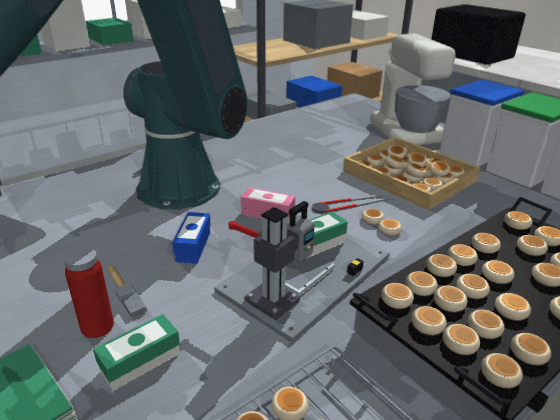

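Top view: the bed spans about (190,158)–(328,210), with the column near (300,165) and the red lever pointing down to (312,200). The green target carton is at (228,200). The pink and blue look-alikes are at (228,272) and (312,270), and the other green carton at (400,176) is done_box.

```bash
python3 - <<'E'
from h import *
im=cv2.imread("pics/top0.png")
env.read_camera("top")
for t in ["stand","box","cartridge","head","clamp"]:
    for d in env.regions_of(t,"top")[:3]:
        m=d["mask"].astype(np.uint8); pts=np.argwhere(m)[:,::-1].astype(np.float32)
        r=cv2.minAreaRect(pts); print(t,round(d["conf"],2),m.sum(),np.round(r[0]),np.round(r[1]),round(r[2],1))
        if t=="stand" and m.sum()>3000:
            b=cv2.boxPoints(r); print(np.round(ray("top",b,.015),4))
        if t=="box":
            b=cv2.boxPoints(r); print(np.round(ray("top",b,.07),4))
cv2.imwrite("pics/crop1.png",cv2.resize(im[125:240,180:340],None,fx=5,fy=5,interpolation=cv2.INTER_CUBIC))
E
```

```text
stand 0.93 8303 [257. 185.] [ 75. 129.] 78.5
[[ 0.6963  0.2767  0.015 ]
 [ 0.7742 -0.1449  0.015 ]
 [ 0.5268 -0.1874  0.015 ]
 [ 0.4503  0.2266  0.015 ]]
stand 0.56 1087 [400. 177.] [22. 51.] 86.8
stand 0.2 581 [382. 248.] [59. 12.] 90.0
box 0.93 1083 [312. 269.] [23. 50.] 41.9
[[ 0.3009 -0.0505  0.07  ]
 [ 0.4145 -0.157   0.07  ]
 [ 0.3649 -0.21    0.07  ]
 [ 0.2516 -0.1034  0.07  ]]
box 0.69 1076 [228. 273.] [49. 23.] 57.5
[[0.3722 0.2076 0.07  ]
 [0.4099 0.1461 0.07  ]
 [0.2784 0.0646 0.07  ]
 [0.2409 0.1257 0.07  ]]
box 0.56 1090 [228. 200.] [50. 22.] 3.4
[[0.5256 0.2134 0.07  ]
 [0.5964 0.2091 0.07  ]
 [0.5836 0.05   0.07  ]
 [0.5132 0.055  0.07  ]]
cartridge 0.65 585 [382. 248.] [61. 12.] 90.0
cartridge 0.42 98 [228. 159.] [ 7. 14.] 80.5
head 0.95 939 [293. 172.] [65. 36.] 26.0
clamp 0.69 92 [309. 189.] [27.  4.] 68.2
```

View pics/crop1.png

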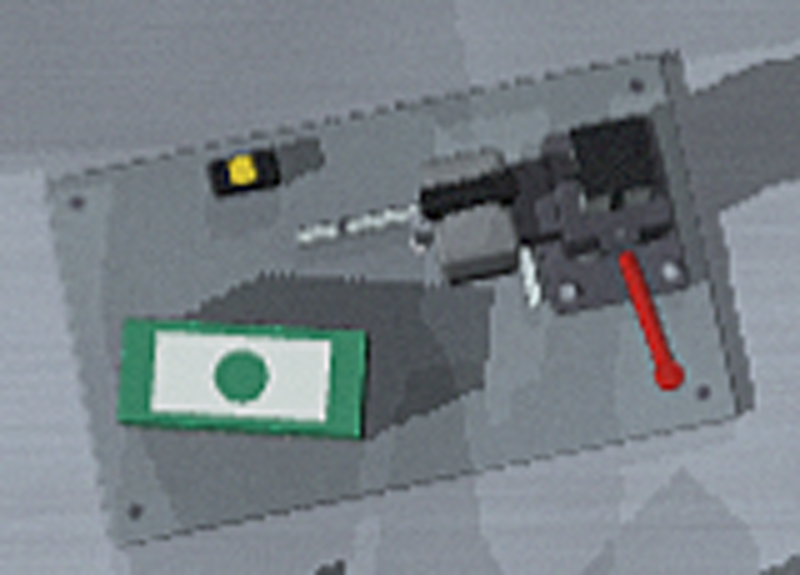

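Call:
{"fn": "apply_moves", "kwargs": {"commands": [0,0,-80,0,0,0,-80,0,580,-621,-80,-60,580,-621,-80,-60,580,-621,-80,-60,580,-621,-80,-60,580,-621,-80,-60,580,-621,-80,-60,580,-621,-80,-60,580,-621,-80,-60,580,-621,-80,-60,580,-621,-80,-60,580,-621,-80,-60,580,-621,-80,-60,580,-621,-80,-60,580,-621,-80,-60,580,-621,-80,-60,580,-621,-80,-60,580,-621,-80,-60,580,-621,-80,-60], "claw": 1}}

```text
time: 3.7
eef_pos: [0.5592, 0.1803, 0.4847]
eef_rot: [0.735, 0.679, 0.0, -0.0]
force: [-1.0, -0.3, 0.7]
opening: 0.0915
```

```bash
python3 - <<'E'
from h import *
s=env.get_state(); print(s["time"],s["eef_pos"],s["eef_rot"],s["joints"])
p=env.camera_params("wrist");im=env.read_camera("wrist"); cv2.imwrite("pics/w1.png",im)
print(np.round(p["T"],3).tolist())
import json; json.dump({k:np.array(v).tolist() for k,v in p.items()},open("pw1.json","w"))
for t in ["box","stand","head","stop_tip","clamp_tip","clamp_pivot","head_grip"]:
    print(t,[(np.round(d["centre"],3).tolist(),round(d["conf"],2)) for d in env.find_in(t,"wrist")][:3])
E
```

```text
3.7 [0.55915991 0.180263   0.48470246] [ 7.34533517e-01  6.78572225e-01  4.84714119e-04 -1.15613252e-04] [2.72105911e-01 1.14172617e-01 1.91175767e+00 7.21719441e-04
 1.11490527e+00 3.50950307e-01]
[[0.997, 0.076, 0.019, 0.566], [-0.078, 0.966, 0.248, 0.251], [0.001, -0.249, 0.969, 0.464], [0.0, 0.0, 0.0, 1.0]]
box [([0.554, 0.152, 0.084], 0.96), ([0.351, 0.156, 0.066], 0.62)]
stand [([0.617, 0.158, 0.015], 0.62), ([0.541, 0.373, 0.026], 0.19)]
head [([0.641, 0.009, 0.121], 0.59)]
stop_tip [([0.637, 0.009, 0.118], 0.88)]
clamp_tip []
clamp_pivot []
head_grip [([0.636, 0.012, 0.112], 0.88)]
```

View pics/w1.png

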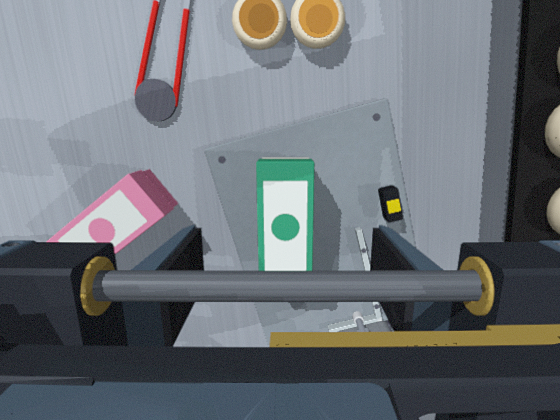

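The wrist view shows the carton lid between the open fingers, with its far edge at about (257–313,160). The bed's far corners are at (205,153) and (387,99), the back guide runs from (360,230), and the cartridge is at (391,203).

```bash
python3 - <<'E'
from h import *
import json
p=json.load(open("pw1.json")); im=cv2.imread("pics/w1.png")
print("bed far corners",np.round(ray("w",[[205,153],[387,99]],.015,p),4).tolist())
print("guide end top inner",np.round(ray("w",[[357,229],[372,306],[329,331]],.029,p),4).tolist())
# green lid mask -> rect of lid top
m=cv2.inRange(cv2.cvtColor(im,cv2.COLOR_BGR2HSV),(60,100,60),(85,255,255))
m[272:]=0; ys,xs=np.nonzero(m)
rows=[(y,xs[ys==y].min(),xs[ys==y].max()+1) for y in (165,185,205,225,245,262)]; print(rows)
for z in (.081,.086,.091):
  L=ray("w",[[a,y] for y,a,b in rows],z,p); Rr=ray("w",[[b,y] for y,a,b in rows],z,p)
  mid=(L+Rr)/2; f=np.polyfit(mid[:,1],mid[:,0],1)
  print(z,"yaw",-f[0],"x at y=.18",np.polyval(f,.18),"width",np.linalg.norm(L-Rr,axis=1).round(4),"end",ray("w",[[285,160]],z,p).round(4))
# stand fit: top camera bed corners vs model
c=np.array([[45,180],[675,55],[750,410],[120,545]])/5+[180-.4,125-.4]
W=ray("top",c,.015)[:,:2]; M=np.array([[.125,.21],[.125,-.21],[-.125,-.21],[-.125,.21]])
def fit(M,W):
  a=M-M.mean(0);b=W-W.mean(0);th=np.arctan2((a[:,0]*b[:,1]-a[:,1]*b[:,0]).sum(),(a*b).sum())
  Rm=np.array([[np.cos(th),-np.sin(th)],[np.sin(th),np.cos(th)]]);t=W.mean(0)-Rm@M.mean(0);return th,t,(M@Rm.T+t-W)
print(fit(M,W))
th,t,_=fit(M,W);Rm=np.array([[np.cos(th),-np.sin(th)],[np.sin(th),np.cos(th)]])
for n,q in dict(seat=(.014,-.015),grip=(.014,.035),bedc1=(-.125,.21),bedc2=(.125,.21),guide_end=(.045,.05),guidecorner=(.045,-.09),endg=(-.027,-.09)).items(): print(n,(Rm@q+t).round(4))
E
```

```text
bed far corners [[0.4547, 0.2211, 0.015], [0.6964, 0.2712, 0.015]]
guide end top inner [[0.6504, 0.1041, 0.029], [0.6694, -0.0152, 0.029], [0.6052, -0.0517, 0.029]]
[(165, np.int64(256), np.int64(314)), (185, np.int64(257), np.int64(314)), (205, np.int64(257), np.int64(314)), (225, np.int64(258), np.int64(313)), (245, np.int64(258), np.int64(313)), (262, np.int64(259), np.int64(313))]
0.081 yaw -0.07202253423904573 x at y=.18 0.5586768681372458 width [0.0662 0.066  0.067  0.0657 0.0667 0.0664] end [[0.5607 0.2105 0.081 ]]
0.086 yaw -0.0720225342390426 x at y=.18 0.5587010082330813 width [0.0653 0.0652 0.0661 0.0648 0.0659 0.0656] end [[0.5608 0.211  0.086 ]]
0.091 yaw -0.07202253423904263 x at y=.18 0.5587251483289164 width [0.0645 0.0643 0.0653 0.064  0.065  0.0647] end [[0.5609 0.2115 0.091 ]]
(np.float64(0.18646100068171978), array([0.61430133, 0.03607892]), array([[ 0.00100447, -0.0044104 ],
       [ 0.00313617,  0.00433098],
       [-0.00358905,  0.00078486],
       [-0.00055159, -0.00070544]]))
seat [0.6308 0.0239]
grip [0.6216 0.0731]
bedc1 [0.4525 0.2193]
bedc2 [0.6982 0.2656]
guide_end [0.6493 0.0936]
guidecorner [ 0.6752 -0.044 ]
endg [ 0.6045 -0.0574]
```

Call:
{"fn": "apply_moves", "kwargs": {"commands": [0,0,50,0,0,0,100,0,0,0,150,0,0,0,200,0,0,0,235,0,0,0,247,0,0,0,247,0,0,0,247,0], "claw": 1}}

```text
time: 4.9
eef_pos: [0.559, 0.175, 0.2396]
eef_rot: [0.736, 0.677, 0.001, 0.001]
force: [0.7, 0.2, 0.6]
opening: 0.0913
```

Call:
{"fn": "apply_moves", "kwargs": {"commands": [0,0,0,0,0,0,0,0,0,0,0,0,0,0,0,0,0,0,0,0,0,0,0,0], "claw": 0, "force": 12}}

```text
time: 5.5
eef_pos: [0.5591, 0.1751, 0.2403]
eef_rot: [0.736, 0.677, 0.001, 0.0]
force: [-4.7, -0.0, 10.3]
opening: 0.0665
```

Call:
{"fn": "apply_moves", "kwargs": {"commands": [-8,5,0,-1.3,-16,10,0,-2.6,-24,15,0,-3.9,-32,20,0,-5.2,-40,26,0,-6.5,-48,31,0,-7.8,-56,36,0,-9.1,-63,41,0,-10.4,-70,45,0,-11.7,-77,50,0,-13,-84,55,0,-14.3,-91,59,0,-15.7,-91,59,0,-15.7,-91,59,0,-15.7]}}

```text
time: 6.9
eef_pos: [0.6101, 0.0794, 0.2404]
eef_rot: [0.637, 0.77, 0.001, 0.001]
force: [-0.9, -0.9, -1.5]
opening: 0.0658
```

```bash
python3 - <<'E'
from h import *
s=env.get_state(); print(s["time"],s["eef_pos"],s["eef_rot"],s["force"])
q=s["eef_rot"]; print("yaw",2*np.arctan2(q[1],q[0])-np.pi/2)
im=env.read_camera("top"); c=im[125:240,180:340]
cv2.imwrite("pics/top2.png",np.hstack([cv2.resize(c,None,fx=3.5,fy=3.5,interpolation=cv2.INTER_CUBIC)]))
sc=env.read_camera("scene"); cv2.imwrite("pics/s2.png",cv2.resize(sc[180:350,200:420],None,fx=3.5,fy=3.5,interpolation=cv2.INTER_CUBIC))
E
```

```text
6.9 [0.61012063 0.07939767 0.24040158] [6.37465339e-01 7.70478072e-01 9.88026379e-04 7.11088983e-04] [-0.93678552 -0.89398059 -1.49247497]
yaw 0.1883870007873618
```

View pics/s2.png

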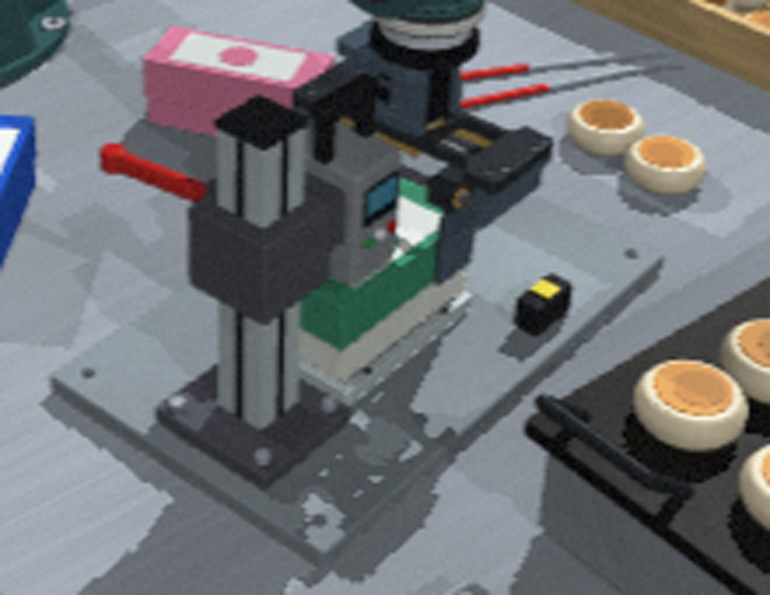

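The scene crop shows the carton held and aligned below the head, just clear of the guides. The lever is open, and the cartridge at (543,305) is clear.

Call:
{"fn": "apply_moves", "kwargs": {"commands": [0,2,0,0,0,4,0,0,0,6,0,0,0,7,0,0,0,8,0,0,0,8,0,0]}}

```text
time: 7.6
eef_pos: [0.618, 0.0812, 0.2404]
eef_rot: [0.637, 0.771, 0.001, 0.001]
force: [-1.7, 0.7, 0.4]
opening: 0.066
```

Call:
{"fn": "apply_moves", "kwargs": {"commands": [0,1,0,0,0,2,0,0,0,2,0,0]}}

```text
time: 7.9
eef_pos: [0.6198, 0.0815, 0.2404]
eef_rot: [0.637, 0.771, 0.001, 0.0]
force: [-6.8, -1.4, 5.7]
opening: 0.0662
```

Call:
{"fn": "apply_moves", "kwargs": {"commands": [0,1,0,0,0,2,0,0,0,2,0,0]}}

```text
time: 8.2
eef_pos: [0.6207, 0.0817, 0.2402]
eef_rot: [0.637, 0.771, -0.001, -0.001]
force: [-14.9, -2.6, 13.3]
opening: 0.0662
```

Call:
{"fn": "apply_moves", "kwargs": {"commands": [0,-1,0,0,-2,-1.5,0,0,-4,-1.5,0,0,-6,-1.5,0,0,-8,-1.5,0,0,-9,-1.5,0,0,-9,-1.5,0,0]}}

```text
time: 8.9
eef_pos: [0.6208, 0.073, 0.2403]
eef_rot: [0.638, 0.77, -0.001, -0.002]
force: [-4.4, 9.5, 3.4]
opening: 0.066
```

Call:
{"fn": "apply_moves", "kwargs": {"commands": [-1,0,0,0,-2,0,0,0,-3,0,0,0,-3,0,0,0]}}

```text
time: 9.3
eef_pos: [0.6212, 0.0707, 0.2403]
eef_rot: [0.638, 0.77, -0.0, -0.002]
force: [-3.9, 14.4, 3.0]
opening: 0.0662
```

Call:
{"fn": "apply_moves", "kwargs": {"commands": [-1,0,0,0,-2,0,0,0,-2,0,0,0]}}

```text
time: 9.6
eef_pos: [0.6215, 0.0694, 0.2405]
eef_rot: [0.638, 0.77, -0.0, -0.003]
force: [-4.6, 13.0, 3.7]
opening: 0.0655
```

Call:
{"fn": "apply_moves", "kwargs": {"commands": [0,0,0,0,0,0,0,0,0,0,0,0,0,0,0,0], "claw": 1}}

```text
time: 10.0
eef_pos: [0.6216, 0.0692, 0.2404]
eef_rot: [0.638, 0.77, -0.0, -0.003]
force: [0.5, -0.8, -0.7]
opening: 0.0909
```

Call:
{"fn": "apply_moves", "kwargs": {"commands": [10,0,-50,0,30,0,-100,0,50,0,-140,0,50,0,-140,0,50,0,-140,0]}}

```text
time: 10.5
eef_pos: [0.613, 0.118, 0.3816]
eef_rot: [0.638, 0.77, 0.001, -0.002]
force: [-0.3, -1.0, 0.1]
opening: 0.0911
```

```bash
python3 - <<'E'
from h import *
s=env.get_state(); print(s["time"],s["eef_pos"],s["eef_rot"],s["force"],s["opening"])
p=env.camera_params("wrist");im=env.read_camera("wrist"); 
import json; json.dump({k:np.array(v).tolist() for k,v in p.items()},open("pw2.json","w"))
cv2.imwrite("pics/w2.png",im)
sc=env.read_camera("scene"); cv2.imwrite("pics/s3.png",cv2.resize(sc[180:350,200:420],None,fx=3,fy=3,interpolation=cv2.INTER_CUBIC))
for c in("wrist","scene"):
  for t in ["box","stop_tip","head_grip"]:
    print(c,t,[(np.round(d["centre"],3).tolist(),round(d["conf"],2)) for d in env.find_in(t,c)][:3])
E
```

```text
10.5 [0.61298278 0.11804915 0.38156677] [ 6.37988070e-01  7.70042550e-01  6.61794133e-04 -2.29272359e-03] [-0.32279698 -1.0482359   0.05434091] 0.09107872964575657
wrist box [([0.374, 0.16, 0.064], 0.93), ([0.618, 0.085, 0.085], 0.6)]
wrist stop_tip [([0.629, 0.018, 0.112], 0.67)]
wrist head_grip [([0.626, 0.02, 0.107], 0.6)]
scene box [([0.654, 0.019, 0.079], 0.87), ([0.364, -0.159, 0.067], 0.71), ([0.325, 0.117, 0.064], 0.67)]
scene stop_tip [([0.666, -0.074, 0.182], 0.68)]
scene head_grip [([0.666, -0.077, 0.181], 0.75)]
```

View pics/w2.png

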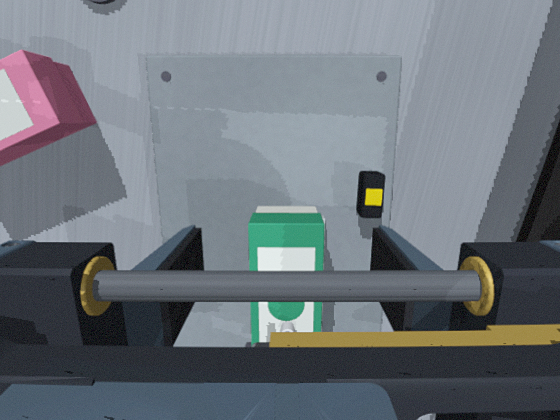

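The view shows the lid running from (249,213) to (323,213) and the bed's far edge from (146,56) to (401,56). The foot of the stop is visible over the lid at about (288,328).

```bash
python3 - <<'E'
from h import *
import json
p=json.load(open("pw2.json")); im=cv2.imread("pics/w2.png"); g=cv2.cvtColor(im,cv2.COLOR_BGR2GRAY).astype(float)
m=cv2.inRange(cv2.cvtColor(im,cv2.COLOR_BGR2HSV),(60,100,40),(85,255,255))
rows=[]
for y in (225,235,245,255,265,310,320,330,340):
    xs=np.nonzero(m[y,200:360])[0]+200
    if len(xs): rows.append((y,xs.min(),xs.max()+1))
print(rows)
for z in (.083,):
    L=ray("w",[[a,y] for y,a,b in rows],z,p);Rr=ray("w",[[b,y] for y,a,b in rows],z,p)
    print("yawL",-np.polyfit(L[:,1],L[:,0],1)[0],"yawR",-np.polyfit(Rr[:,1],Rr[:,0],1)[0],(np.linalg.norm(L-Rr,axis=1)*1000).round(1))
    e=ray("w",[[249,213],[323,213]],z,p); print("lid end",e.round(4).tolist())
# bed edges by row gradient, rows 70-230
d=np.abs(np.diff(cv2.GaussianBlur(g,(3,3),0),axis=1))
le=[(y,135+np.argmax(d[y,135:175])+.5+.5) for y in range(70,200,10)]; re=[(y,385+np.argmax(d[y,385:412])+1) for y in range(70,160,10)]
print([int(a[1]) for a in le],[int(a[1]) for a in re])
c=ray("w",[[146,56],[401,56]],.015,p); print("far corners",c.round(4).tolist(),"yaw",np.arctan2(c[1,1]-c[0,1],c[1,0]-c[0,0]),"w",np.linalg.norm(c[1]-c[0]))
l=ray("w",[[x,y] for y,x in le],.015,p); f=np.polyfit(l[:,1],l[:,0],1); print("left edge yaw",-f[0])
th=np.arctan2(c[1,1]-c[0,1],c[1,0]-c[0,0]); Rm=np.array([[np.cos(th),-np.sin(th)],[np.sin(th),np.cos(th)]])
org=c[:,:2].mean(0)-Rm@[0,.21]; print("stand",org.round(4),"seat",(org+Rm@[.014,-.015]).round(4))
print("lid end in stand", ((e[:,:2]-org)@Rm).round(4).tolist(),"want x -.019/.047 y .062")
E
```

```text
[(225, np.int64(248), np.int64(324)), (235, np.int64(249), np.int64(324)), (245, np.int64(249), np.int64(324)), (255, np.int64(249), np.int64(324)), (265, np.int64(249), np.int64(323)), (310, np.int64(251), np.int64(322)), (320, np.int64(251), np.int64(321)), (330, np.int64(251), np.int64(321)), (340, np.int64(252), np.int64(259))]
yawL 0.18955370264710758 yawR -0.06296590786576922 [65.8 65.5 66.  66.5 66.2 66.  65.6 66.2  6.7]
lid end [[0.5824, 0.1091, 0.083], [0.6448, 0.1211, 0.083]]
[146, 170, 147, 149, 150, 150, 152, 152, 153, 154, 155, 156, 157] [402, 401, 401, 400, 399, 398, 398, 397, 396]
far corners [[0.4547, 0.226, 0.015], [0.6962, 0.2716, 0.015]] yaw 0.18677849468239785 w 0.245817813382107
left edge yaw 0.12333535275160122
stand [0.6144 0.0424] seat [0.631  0.0303]
lid end in stand [[-0.0191, 0.0715], [0.0444, 0.0716]] want x -.019/.047 y .062
```

```bash
python3 - <<'E'
from h import *
import json
p=json.load(open("pw2.json")); im=cv2.imread("pics/w2.png")
print([(y,im[y,270].tolist()) for y in range(203,228)])
org=np.array([.6144,.0424]);th=.187;Rm=np.array([[np.cos(th),-np.sin(th)],[np.sin(th),np.cos(th)]])
for r,z in ((206.5,.015),(213,.044),(220,.082),(222,.082),(224,.082)):
    print(r,z,((ray("w",[[270,r]],z,p)[:,:2]-org)@Rm).round(4))
E
```

```text
[(203, [146, 137, 125]), (204, [143, 134, 121]), (205, [152, 145, 137]), (206, [178, 179, 172]), (207, [193, 195, 193]), (208, [195, 198, 194]), (209, [192, 195, 192]), (210, [195, 199, 195]), (211, [195, 198, 195]), (212, [168, 175, 166]), (213, [104, 132, 61]), (214, [94, 129, 29]), (215, [104, 133, 47]), (216, [100, 134, 48]), (217, [106, 137, 52]), (218, [103, 134, 51]), (219, [100, 130, 41]), (220, [104, 134, 53]), (221, [102, 134, 52]), (222, [108, 140, 52]), (223, [135, 167, 70]), (224, [145, 180, 78]), (225, [131, 166, 64]), (226, [127, 164, 62]), (227, [130, 164, 58])]
206.5 0.015 [[-0.0046  0.0606]]
213 0.044 [[-0.0031  0.0612]]
220 0.082 [[-0.0012  0.065 ]]
222 0.082 [[-0.0012  0.0632]]
224 0.082 [[-0.0012  0.0614]]
```

```bash
python3 - <<'E'
from h import *
org=np.array([.6144,.0424]);th=.187;Rm=np.array([[np.cos(th),-np.sin(th)],[np.sin(th),np.cos(th)]])
def W(x,y,z): return [*(org+Rm@[x,y]),z]
a=np.array([[313.6,200.]])-.4; b=np.array([[232,224.9]])-.4
for z in np.arange(.16,.215,.006):
    w=ray("top",a,z)[0]; u=proj("scene",w)[0]; print(round(z,3),((w[:2]-org)@Rm).round(4),u.round(1),"vs",b[0])
# overlay model for tip heights
print("column top proj",proj("scene",W(.014,-.145,.256)),"img approx",np.array([262,119])/3.5+[200,180], proj("top",W(.014,-.145,.256)),"img",np.array([613,153])/5+[180,125])
for t in (.10,.105,.11,.115,.12,.125):
    print(t,"handle",proj("scene",[W(.014,-.09,t+.138),W(.014,-.034,t+.138)]).round(1).tolist(),"top",proj("top",[W(.014,-.09,t+.138),W(.014,-.034,t+.138)]).round(1).tolist(), "pivot",proj("scene",W(-.017,-.145,t+.078)).round(1))
im=cv2.imread("pics/scene0.png")[180:265,215:325]; cv2.imwrite("pics/hc.png",cv2.resize(im,None,fx=7,fy=7,interpolation=cv2.INTER_CUBIC))
E
```

```text
0.16 [-0.1047 -0.1575] [232.3 232.6] vs [231.6 224.5]
0.166 [-0.1054 -0.157 ] [232.2 230.3] vs [231.6 224.5]
0.172 [-0.106  -0.1565] [232.1 227.9] vs [231.6 224.5]
0.178 [-0.1066 -0.156 ] [232.  225.6] vs [231.6 224.5]
0.184 [-0.1072 -0.1555] [231.8 223.3] vs [231.6 224.5]
0.19 [-0.1079 -0.155 ] [231.7 220.9] vs [231.6 224.5]
0.196 [-0.1085 -0.1545] [231.6 218.6] vs [231.6 224.5]
0.202 [-0.1091 -0.154 ] [231.4 216.2] vs [231.6 224.5]
0.208 [-0.1098 -0.1535] [231.3 213.8] vs [231.6 224.5]
0.214 [-0.1104 -0.153 ] [231.2 211.4] vs [231.6 224.5]
column top proj [[274.26838465 213.70850775]] img approx [274.85714286 214.        ] [[301.94826165 155.37696881]] img [302.6 155.6]
0.1 handle [[290.5, 210.9], [306.1, 201.4]] top [[282.8, 160.6], [263.5, 164.6]] pivot [[263.5 238.3]]
0.105 handle [[290.6, 208.9], [306.2, 199.5]] top [[282.8, 160.2], [263.4, 164.2]] pivot [[263.5 236.5]]
0.11 handle [[290.7, 207.0], [306.3, 197.6]] top [[282.8, 159.9], [263.4, 163.9]] pivot [[263.5 234.6]]
0.115 handle [[290.7, 205.0], [306.4, 195.7]] top [[282.8, 159.5], [263.3, 163.5]] pivot [[263.5 232.8]]
0.12 handle [[290.8, 203.1], [306.5, 193.8]] top [[282.8, 159.2], [263.2, 163.2]] pivot [[263.5 230.9]]
0.125 handle [[290.9, 201.1], [306.6, 191.8]] top [[282.8, 158.8], [263.1, 162.9]] pivot [[263.5 229.1]]
```

View pics/hc.png

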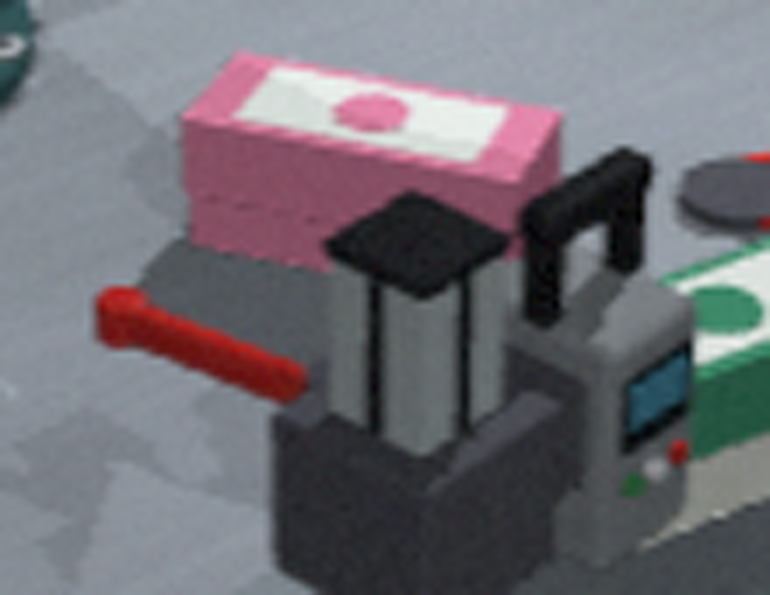

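The scene crop shows the handle arch at (525–650,150–320), the lever tip at (120,318) and the column cap. The model projection matches the column top to within 1 px. The depth stop tip is at about z 0.102, so the handle is at about 0.233 and the lever angle about 0.12.

Call:
{"fn": "apply_moves", "kwargs": {"commands": [0,0,-45,0,0,0,-85,0,-45,0,-85,0,-90,1,-85,0,-125,1,-85,0,-136,1,-85,0,-136,1,-85,0,-136,1,-85,0], "claw": 1}}

```text
time: 11.7
eef_pos: [0.6395, -0.0156, 0.4639]
eef_rot: [0.638, 0.77, -0.001, -0.004]
force: [0.2, 0.1, 0.1]
opening: 0.0908
```

```bash
python3 - <<'E'
from h import *
s=env.get_state(); print(s["time"],s["eef_pos"],s["eef_rot"],s["force"],s["opening"])
q=s["eef_rot"]; print("yaw",2*np.arctan2(q[1],q[0])-np.pi/2)
print("tool shift to grasp TCP", tool(np.array([.6397,-.0159,.405])-s["eef_pos"]))
E
```

```text
11.7 [ 0.6394803  -0.01560865  0.46389297] [ 6.38484675e-01  7.69625224e-01 -5.77971821e-04 -3.74171177e-03] [0.1857288  0.13658166 0.11212295] 0.09080156663824929
yaw 0.1857289058058873
tool shift to grasp TCP [-0.62262383  0.49589952 58.88871671]
```

Call:
{"fn": "apply_moves", "kwargs": {"commands": [0,0,25,0,0,0,45,0,0,0,59,0,0,0,59,0,0,0,59,0]}}

```text
time: 12.2
eef_pos: [0.6393, -0.0148, 0.4054]
eef_rot: [0.638, 0.77, -0.001, -0.004]
force: [0.1, 0.3, -0.3]
opening: 0.0911
```

Call:
{"fn": "apply_moves", "kwargs": {"commands": [0,0,0,0,0,0,0,0,0,0,0,0,0,0,0,0,0,0,0,0,0,0,0,0,0,0,0,0,0,0,0,0], "claw": 0, "force": 6}}

```text
time: 13.0
eef_pos: [0.6393, -0.0148, 0.4053]
eef_rot: [0.638, 0.77, -0.001, -0.004]
force: [-0.2, 0.2, 0.2]
opening: 0.0303
```

```bash
python3 - <<'E'
from h import *
s=env.get_state(); print(s["time"],s["eef_pos"],s["force"],s["ft_torque"],s["opening"])
sc=env.read_camera("scene"); cv2.imwrite("pics/s4.png",cv2.resize(sc[120:300,200:370],None,fx=3.3,fy=3.3,interpolation=cv2.INTER_CUBIC))
E
```

```text
13.0 [ 0.63927256 -0.01480085  0.40534578] [-0.15044716  0.20144417  0.17575537] [-0.06277851 -0.08500133 -0.03004045] 0.030253076917074264
```

View pics/s4.png

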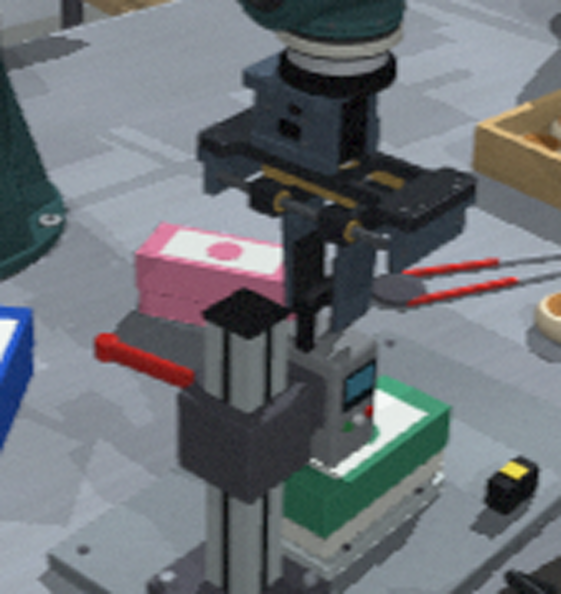

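The fingers straddle the handle and are still closing, with the carton snug along the guide below.

Call:
{"fn": "apply_moves", "kwargs": {"commands": [0,0,0,0,0,0,0,0,0,0,0,0,0,0,0,0]}}

```text
time: 13.45
eef_pos: [0.6391, -0.0148, 0.4052]
eef_rot: [0.638, 0.77, -0.001, -0.004]
force: [-3.6, -0.6, 1.0]
opening: 0.0161
```

Call:
{"fn": "apply_moves", "kwargs": {"commands": [0,0,1,0,0,0,2,0,0,0,4,0,0,0,6,0,0,0,8,0,0,0,10,0,0,0,10,0]}}

```text
time: 14.15
eef_pos: [0.6391, -0.0148, 0.3948]
eef_rot: [0.638, 0.77, -0.001, -0.004]
force: [1.7, -1.2, -3.3]
opening: 0.0159
```

Call:
{"fn": "apply_moves", "kwargs": {"commands": [0,0,1,0,0,0,2,0,0,0,3,0,0,0,4,0,0,0,5,0,0,0,5,0]}}

```text
time: 14.75
eef_pos: [0.6391, -0.0148, 0.3901]
eef_rot: [0.638, 0.77, -0.001, -0.004]
force: [-3.4, -0.7, 4.8]
opening: 0.0158
```

Call:
{"fn": "apply_moves", "kwargs": {"commands": [0,0,0.5,0,0,0,1,0,0,0,1.5,0,0,0,2,0]}}

```text
time: 15.15
eef_pos: [0.6391, -0.0148, 0.3886]
eef_rot: [0.638, 0.77, -0.001, -0.004]
force: [-4.2, -0.7, 8.9]
opening: 0.0162
```

Call:
{"fn": "apply_moves", "kwargs": {"commands": [0,0,0.5,0,0,0,1,0,0,0,1.5,0]}}

```text
time: 15.45
eef_pos: [0.6391, -0.0148, 0.3876]
eef_rot: [0.638, 0.77, -0.001, -0.004]
force: [-5.5, -1.0, 8.6]
opening: 0.0157
```

Call:
{"fn": "apply_moves", "kwargs": {"commands": [0,0,0.5,0,0,0,1,0,0,0,1,0]}}

```text
time: 15.75
eef_pos: [0.6391, -0.0148, 0.387]
eef_rot: [0.638, 0.77, -0.001, -0.004]
force: [-5.8, 0.3, 7.7]
opening: 0.0156
```

```bash
python3 - <<'E'
from h import *
for i in range(3):
  sc=env.read_camera("scene"); s=env.get_state(); print(s["time"],s["eef_pos"],s["force"],s["ft_torque"],s["opening"])
cv2.imwrite("pics/s5.png",cv2.resize(sc[200:290,230:340],None,fx=6,fy=6,interpolation=cv2.INTER_CUBIC))
env.read_camera("top")
for n in("top","scene"):
  print(n,[(np.round(d["centre"],3).tolist(),round(d["conf"],2)) for d in env.find_in("clamp_tip",n)][:3])
E
```

```text
15.8 [ 0.63908581 -0.01480236  0.38700644] [-5.02062245 -1.46323528  7.40583788] [-0.16278928  0.77250377  0.00530435] 0.016133161652575684
15.85 [ 0.63909908 -0.01481275  0.38703371] [-4.76676594 -1.01957305  7.84696612] [-0.16869797  0.75652397 -0.02815174] 0.015831314460641784
15.9 [ 0.6390998  -0.01480921  0.38704524] [-4.67592974 -1.66623995  7.16421181] [-0.17560172  0.66907529  0.0496201 ] 0.015907227445331417
top [([0.619, -0.42, 0.065], 0.19)]
scene [([0.57, -0.128, 0.165], 0.64)]
```

View pics/s5.png

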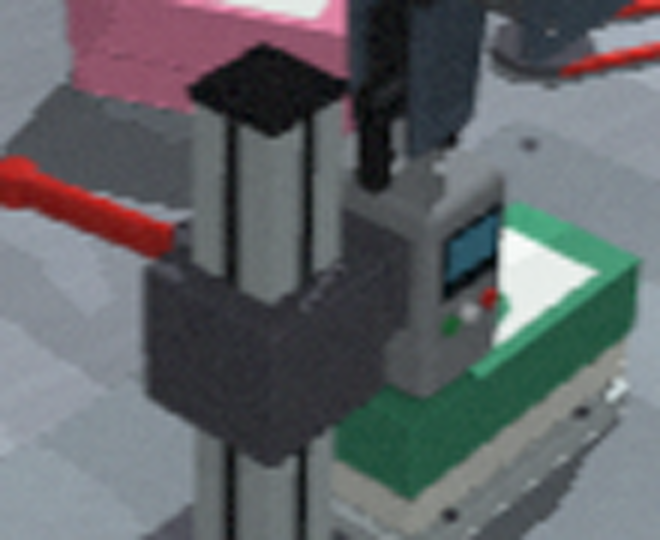

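The crop shows the printer's underside down on the lid, the lever still open, and the force on a slip-limited plateau of about 7–8 N. I'll release the handle, go up, and then turn to push the lever.

Call:
{"fn": "apply_moves", "kwargs": {"commands": [0,0,0,0,0,0,0,0,0,0,0,0,0,0,0,0,0,0,0,0], "claw": 1}}

```text
time: 16.55
eef_pos: [0.6391, -0.0148, 0.3869]
eef_rot: [0.638, 0.77, -0.001, -0.004]
force: [0.6, -0.0, 0.2]
opening: 0.0532
```

Call:
{"fn": "apply_moves", "kwargs": {"commands": [0,0,-40,0,0,0,-85,0,0,0,-85,0]}}

```text
time: 16.85
eef_pos: [0.6409, -0.0151, 0.4782]
eef_rot: [0.638, 0.77, 0.002, -0.0]
force: [0.1, -0.5, 0.3]
opening: 0.0774
```

```bash
cat > pl.py <<'E'
from h import *
org=np.array([.6144,.0424]);th=.187
def pose(a,d,r=.066,z=.150):   # lever angle, tangential offset -> TCP world, phi
    u=np.array([-np.cos(a),-np.sin(a)]);t=np.array([np.sin(a),-np.cos(a)])
    c,s=np.cos(th),np.sin(th); Rm=np.array([[c,-s],[s,c]])
    return np.r_[org+Rm@(np.array([-.017,-.145])+r*u-d*t),z+.191], th+a
def cmd(a,d,**k):
    P,phi=pose(a,d,**k); st=env.get_state(); q=st["eef_rot"]; cur=2*np.arctan2(q[1],q[0])
    tw=-np.degrees((phi-cur+np.pi)%(2*np.pi)-np.pi)
    return np.r_[tool(P-st["eef_pos"]),tw].round(1).tolist()
E
python3 - <<'E'
from pl import *
sc=env.read_camera("scene")
s=env.get_state(); print(s["time"],s["eef_pos"],s["force"],s["opening"])
print([(np.round(d["centre"],3).tolist(),round(d["conf"],2)) for d in env.find_in("clamp_tip","scene")][:2])
hs=cv2.cvtColor(sc,cv2.COLOR_BGR2HSV); m=cv2.inRange(hs,(0,150,80),(8,255,255))|cv2.inRange(hs,(172,150,80),(180,255,255))
m[:, :225]=0;m[:200]=0;m[260:]=0;m[:,275:]=0; ys,xs=np.nonzero(m); print("lever px",xs.min(),xs.max(),ys[xs<238].mean(),xs[xs<238].mean())
for z in (.15,.158,.163,.168): print(z,proj("scene",np.r_[pose(.12,0,r=.09)[0][:2],z]).round(1))
print(cmd(.12,.034,z=.27),cmd(.12,.034))
E
```

```text
16.9 [ 0.6402459  -0.01512575  0.475179  ] [ 0.32958902 -0.17230308 -1.08865312] 0.0806041616534816
[([0.572, -0.122, 0.164], 0.46)]
lever px 229 258 230.0655737704918 233.08196721311475
0.15 [[232.5 235.5]]
0.158 [[232.4 232.7]]
0.163 [[232.3 230.9]]
0.168 [[232.3 229.2]]
[-58.0, -100.7, 12.1, 83.1] [-58.6, -100.2, 132.1, 83.1]
```

Call:
{"fn": "apply_moves", "kwargs": {"commands": [-58,-100,0,83,-58,-100,0,83,-58,-100,0,83,-58,-100,0,83,-58,-100,0,83,-58,-100,0,83,-58,-100,0,83,-58,-100,0,83,-58,-100,0,83,-58,-100,0,83,-58,-100,0,83,-58,-100,0,83,-58,-100,0,83], "claw": 0}}

```text
time: 18.25
eef_pos: [0.5522, -0.0906, 0.4726]
eef_rot: [0.988, 0.155, -0.002, -0.002]
force: [0.1, -0.2, 0.3]
opening: 0.0006
```

```bash
python3 - <<'E'
from pl import *
s=env.get_state(); print(s["time"],s["eef_pos"],s["force"],s["opening"],s["joints"])
print(cmd(.12,.034))
E
```

```text
18.25 [ 0.55215639 -0.09060832  0.47258909] [ 0.05744474 -0.20288555  0.27026948] 0.0005536572038836438 [-0.20465566  0.07927256  1.97352065  0.00284753  1.09492175  1.05375611]
[-0.2, 0.6, 131.6, 0.2]
```

Call:
{"fn": "apply_moves", "kwargs": {"commands": [0,0,45,0,0,0,90,0,0,0,120,0,0,0,132,0,0,0,132,0,0,0,132,0]}}

```text
time: 18.85
eef_pos: [0.552, -0.0902, 0.3419]
eef_rot: [0.988, 0.155, -0.002, -0.002]
force: [0.8, 0.6, 0.1]
opening: 0.0005
```

```bash
python3 - <<'E'
from pl import *
s=env.get_state(); print(s["time"],s["eef_pos"],s["force"],s["opening"])
for a,d in [(.12,.021),(.2,.019),(.3,.019),(.4,.019),(.5,.019),(.6,.019),(.7,.019),(.8,.019),(.9,.019),(1.0,.019),(1.1,.019),(1.2,.019),(1.3,.019)]: print(a,cmd(a,d))
sc=env.read_camera("scene"); cv2.imwrite("pics/s6.png",cv2.resize(sc[150:300,190:350],None,fx=4,fy=4,interpolation=cv2.INTER_CUBIC))
E
```

```text
18.85 [ 0.55201202 -0.09024145  0.34187307] [0.77852683 0.56539841 0.05230428] 0.0004992935092246419
0.12 [-0.7, 13.3, 0.8, 0.3]
0.2 [-2.1, 20.7, 0.8, -4.3]
0.3 [-3.1, 27.4, 0.8, -10.1]
0.4 [-3.5, 34.3, 0.7, -15.8]
0.5 [-3.2, 41.2, 0.7, -21.5]
0.6 [-2.2, 48.0, 0.7, -27.2]
0.7 [-0.5, 54.6, 0.6, -33.0]
0.8 [1.8, 61.1, 0.6, -38.7]
0.9 [4.7, 67.3, 0.6, -44.4]
1.0 [8.3, 73.1, 0.5, -50.2]
1.1 [12.4, 78.6, 0.5, -55.9]
1.2 [17.1, 83.7, 0.4, -61.6]
1.3 [22.2, 88.2, 0.4, -67.3]
```

View pics/s6.png

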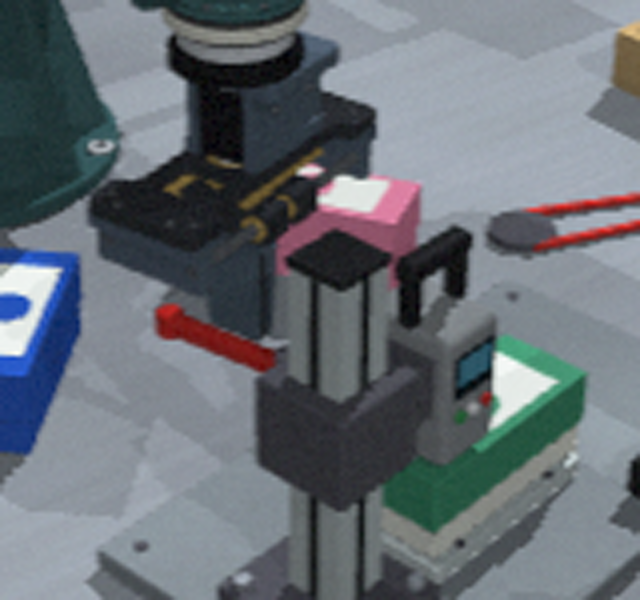

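The scene shows the closed fingers on the far side of the lever at (240,300), clear of the column.

Call:
{"fn": "apply_moves", "kwargs": {"commands": [-0.7,7,0.5,0,-0.7,13,0.5,0,-1.4,17,0.5,-2,-2.1,20.7,0.5,-4.3,-2.6,24,0.5,-7.2,-3.1,27.4,0.5,-10.1,-3.3,31,0.5,-13,-3.5,34.3,0.5,-15.8,-3.5,34.3,0.5,-15.8]}}

```text
time: 19.8
eef_pos: [0.5596, -0.1246, 0.3423]
eef_rot: [0.957, 0.29, -0.001, -0.002]
force: [0.3, -0.3, 0.2]
opening: 0.0005
```

```bash
python3 - <<'E'
from pl import *
s=env.get_state(); print(s["time"],s["eef_pos"],s["force"],s["opening"])
for a in np.arange(.4,1.36,.05): print(round(a,2),cmd(a,.019))
E
```

```text
19.8 [ 0.55958746 -0.12458192  0.34229341] [ 0.25441729 -0.25017536  0.19838275] 0.0004922471249122288
0.4 [-0.0, -0.7, 1.3, 0.0]
0.45 [-0.9, 2.6, 1.3, -2.8]
0.5 [-1.6, 6.0, 1.3, -5.7]
0.55 [-2.1, 9.3, 1.3, -8.6]
0.6 [-2.5, 12.8, 1.2, -11.4]
0.65 [-2.7, 16.2, 1.2, -14.3]
0.7 [-2.7, 19.6, 1.2, -17.2]
0.75 [-2.5, 23.0, 1.2, -20.0]
0.8 [-2.2, 26.5, 1.2, -22.9]
0.85 [-1.7, 29.9, 1.2, -25.8]
0.9 [-1.0, 33.2, 1.2, -28.6]
0.95 [-0.2, 36.6, 1.2, -31.5]
1.0 [0.8, 39.9, 1.1, -34.3]
1.05 [1.9, 43.1, 1.1, -37.2]
1.1 [3.3, 46.3, 1.1, -40.1]
1.15 [4.7, 49.4, 1.1, -42.9]
1.2 [6.4, 52.4, 1.1, -45.8]
1.25 [8.1, 55.3, 1.1, -48.7]
1.3 [10.1, 58.2, 1.1, -51.5]
1.35 [12.1, 60.9, 1.1, -54.4]
```

```bash
cat >> pl.py <<'E'
def lever():
    im=env.read_camera("scene"); hs=cv2.cvtColor(im,cv2.COLOR_BGR2HSV)
    m=cv2.inRange(hs,(0,150,80),(8,255,255))|cv2.inRange(hs,(172,150,80),(180,255,255))
    w=np.zeros_like(m); w[205:300,205:285]=255; m&=w
    n,l,st,c=cv2.connectedComponentsWithStats(m); print("lever comps",[(s.tolist(),cc.round(1).tolist()) for s,cc in zip(st[1:],c[1:]) if s[4]>15])
    return im
E
python3 - <<'E'
from pl import *
im=lever()
for a in (0,.12,.2,.3,.4,.6,.8,1.,1.2,1.3,1.35): print(a,[proj("scene",np.r_[pose(a,0,r=r)[0][:2],.165])[0].round(1).tolist() for r in (.03,.06,.09)])
E
```

```text
lever comps [([224, 231, 35, 13, 201], [239.8, 237.5])]
0 [[253.9, 238.0], [244.5, 233.0], [235.4, 228.2]]
0.12 [[252.9, 238.7], [242.5, 234.4], [232.3, 230.2]]
0.2 [[252.3, 239.2], [241.2, 235.4], [230.5, 231.7]]
0.3 [[251.6, 239.9], [239.9, 236.7], [228.5, 233.6]]
0.4 [[251.1, 240.6], [238.8, 238.1], [226.8, 235.6]]
0.6 [[250.4, 242.0], [237.4, 241.0], [224.4, 240.0]]
0.8 [[250.3, 243.6], [236.9, 244.1], [223.5, 244.6]]
1.0 [[250.6, 245.1], [237.5, 247.2], [224.3, 249.3]]
1.2 [[251.5, 246.6], [239.2, 250.2], [226.6, 253.9]]
1.3 [[252.1, 247.3], [240.4, 251.6], [228.4, 256.0]]
1.35 [[252.5, 247.6], [241.2, 252.3], [229.5, 257.1]]
```

The lever is following, at about 0.36 rad. I'll keep going.

Call:
{"fn": "apply_moves", "kwargs": {"commands": [-0.9,2.6,0.5,-2.8,-1.6,6,0.5,-5.7,-2.1,9.3,0.5,-8.6,-2.5,12.8,0.5,-11.4,-2.7,16.2,0.5,-14.3,-2.7,19.6,0.5,-17.2,-2.5,23,0.5,-20,-2.2,26.5,0.5,-22.9,-1.7,29.9,0.5,-25.8,-1,33.2,0.5,-28.6,-0.2,36.6,0.5,-31.5,0.8,39.9,0.5,-34.3,0.8,39.9,0.5,-34.3]}}

```text
time: 21.15
eef_pos: [0.5823, -0.1574, 0.3416]
eef_rot: [0.83, 0.558, -0.0, -0.002]
force: [-0.6, 0.5, -0.5]
opening: 0.0003
```

```bash
python3 - <<'E'
from pl import *
s=env.get_state(); print(s["time"],s["eef_pos"],s["force"])
lever()
for a in np.arange(1.,1.46,.05): print(round(a,2),cmd(a,.019))
E
```

```text
21.15 [ 0.58228347 -0.15739216  0.34161365] [-0.63196763  0.51186618 -0.46201195]
lever comps [([221, 241, 36, 12, 213], [236.8, 246.5])]
1.0 [0.1, 0.1, 0.6, -0.3]
1.05 [-0.8, 3.4, 0.6, -3.1]
1.1 [-1.4, 6.8, 0.6, -6.0]
1.15 [-2.0, 10.2, 0.6, -8.9]
1.2 [-2.3, 13.6, 0.6, -11.7]
1.25 [-2.5, 17.0, 0.5, -14.6]
1.3 [-2.5, 20.5, 0.5, -17.5]
1.35 [-2.3, 23.9, 0.5, -20.3]
1.4 [-2.0, 27.3, 0.5, -23.2]
1.45 [-1.5, 30.7, 0.5, -26.0]
```

Call:
{"fn": "apply_moves", "kwargs": {"commands": [-0.8,3.4,0.5,-3.1,-1.4,6.8,0.5,-6,-2,10.2,0.5,-8.9,-2.3,13.6,0.5,-11.7,-2.5,17,0.5,-14.6,-2.5,20.5,0.5,-17.5,-2.4,22,0.5,-19,-2.3,23.9,0.5,-20.3,-2.3,23.9,0.5,-20.3]}}

```text
time: 22.1
eef_pos: [0.6035, -0.1685, 0.341]
eef_rot: [0.719, 0.695, 0.0, -0.002]
force: [-2.7, 2.4, 2.7]
opening: 0.0008
```

```bash
python3 - <<'E'
from pl import *
s=env.get_state(); print(s["time"],s["eef_pos"],s["force"])
lever()
for a in (1.35,1.4,1.45): print(a,cmd(a,.019))
E
```

```text
22.1 [ 0.603478   -0.1685126   0.34103521] [-2.67472932  2.36802035  2.65578037]
lever comps [([226, 244, 28, 17, 192], [239.0, 252.2])]
1.35 [-0.0, -0.0, 0.0, -0.1]
1.4 [-0.9, 3.3, 0.0, -2.9]
1.45 [-1.6, 6.7, 0.0, -5.8]
```

Call:
{"fn": "apply_moves", "kwargs": {"commands": [-0.2,0.8,0,-0.7,-0.4,1.5,0,-1.3,-0.4,1.5,0,-1.3]}}

```text
time: 22.45
eef_pos: [0.6048, -0.169, 0.341]
eef_rot: [0.711, 0.703, -0.0, -0.002]
force: [-5.0, 3.2, 3.9]
opening: 0.0004
```

Call:
{"fn": "apply_moves", "kwargs": {"commands": [0,-2,0,0,0,-8,0,0,0,-15,0,0,0,-15,0,0,0,-15,-50,0,0,-15,-100,0,0,-15,-130,0,0,-15,-130,0]}}

```text
time: 23.25
eef_pos: [0.5909, -0.1694, 0.4761]
eef_rot: [0.711, 0.703, 0.002, 0.001]
force: [-0.5, 0.1, 0.4]
opening: 0.0005
```

```bash
python3 - <<'E'
from pl import *
s=env.get_state(); print(s["time"],s["eef_pos"],s["force"])
im=lever()
cv2.imwrite("pics/s7.png",cv2.resize(im[190:320,200:380],None,fx=4.3,fy=4.3,interpolation=cv2.INTER_CUBIC))
for t in ["box","cartridge","flask","done_box"]:print(t,[(np.round(d["centre"],3).tolist(),round(d["conf"],2)) for d in env.find_in(t,"scene")][:2])
E
```

```text
23.25 [ 0.59086473 -0.16941232  0.47608688] [-0.51452919  0.05765995  0.41082297]
lever comps [([226, 245, 28, 17, 188], [239.0, 252.7])]
box [([0.654, 0.03, 0.074], 0.67), ([0.362, -0.155, 0.065], 0.64)]
cartridge [([0.703, 0.125, 0.039], 0.57)]
flask [([0.501, -0.467, 0.126], 0.75)]
done_box [([0.652, -0.43, 0.066], 0.94), ([0.67, -0.074, 0.167], 0.52)]
```

View pics/s7.png

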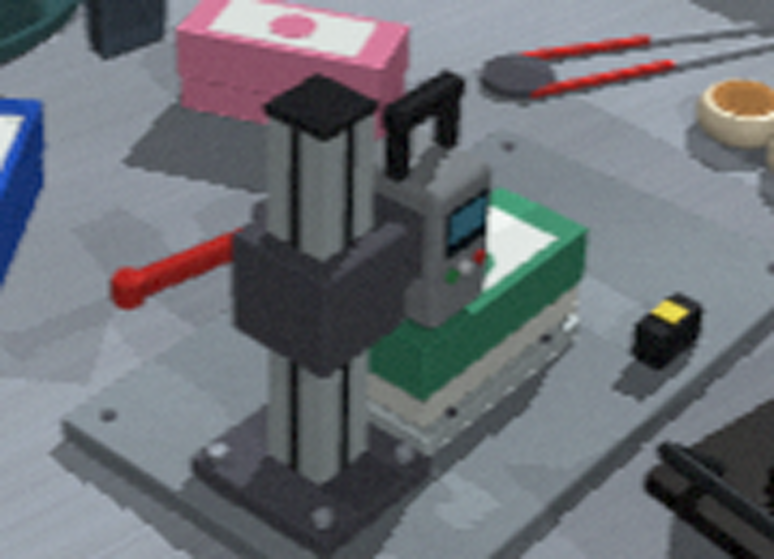

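```bash
python3 - <<'E'
from pl import *
def full(f,k,x,y):
    im=cv2.imread(f); im=cv2.resize(im,None,fx=1/k,fy=1/k,interpolation=cv2.INTER_AREA)
    c=np.zeros((420,560,3),np.uint8); c[y:y+im.shape[0],x:x+im.shape[1]]=im; return c
A=full("pics/s5.png",6,230,200);B=full("pics/s6.png",4,190,150);C=env.read_camera("scene");D=full("pics/s7.png",4.3,200,190)
def up(i):return cv2.resize(i,None,fx=8,fy=8,interpolation=cv2.INTER_CUBIC)
for nm,(x0,x1,y0,y1) in dict(screen=(298,316,228,258),box=(315,336,240,275)).items():
    t=up(C[y0:y1,x0:x1])
    for n,I in zip("s5 s6 s7".split(),(A,B,D)):
        r=cv2.matchTemplate(up(I[y0-5:y1+5,x0-4:x1+4]),t,cv2.TM_CCOEFF_NORMED);_,v,_,l=cv2.minMaxLoc(r); print(nm,n,round(v,3),l[0]/8-4,l[1]/8-5)
E
```

```text
screen s5 0.98 0.0 0.0
screen s6 0.998 0.0 0.0
screen s7 0.998 0.0 0.0
box s5 0.998 0.0 0.0
box s6 0.998 0.0 0.0
box s7 0.998 0.0 0.0
```

```bash
python3 -c "
from plant import env
print(env.close_job(), env.get_state()['time'])"
```

```text
the job is handed in; nothing more can be done
the job is handed in; nothing more can be done
```

The carton is home against both guides, the depth stop is down on its lid, and the clamp lever is closed. I handed the job in at about 23 s of the 72 s allowed; no verdict was reported.

**What I did:**
- I gripped the carton, slid it in and pressed it lightly against both guides.
- I lowered the head by its handle with a 6 N grip. The grip slipped at about 8–9 N on the wrist, well below the 15 N that crushes the lid.
- I released the handle and swung the lever shut with closed fingers, then backed the arm off.

**What the last checks showed:**
- **Carton:** after the slide its end was 60.6 mm along the bed (target 60), and its yaw was within about 0.01 rad of the bed's. One lid edge gave an inconsistent yaw, from a bad fit: one row was read wrong.
- **Head and carton:** neither had moved in the scene images (to about 1/8 pixel) between pressing the head down and handing in.
- **Lever:** it reads about 1.33–1.35 rad.
- **Bystanders:** the cartridge, flask and done_box are where they started, within a few mm. I checked the tongs and cakes only by eye, and did not recheck the brush.
- **Arm:** it was clear of everything, with a wrist force near zero.

**Not measured directly:** I could not read the force between stop and lid after letting go of the handle. I take it to be holding because the head did not move.

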